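Face the sweet jar to the customers

ROBOT

A 7-joint arm with a two-finger parallel gripper is mounted at the origin on the work surface. World frame = base frame: x ahead of the robot, y to its left, z up, the work surface at z = 0. Lengths are in m, angles in rad, forces in N, time in s.
With the tool pointing down it reaches from about 0.425 to 0.925 m from the base axis. Payload 6.8 kg.
Tool frame: the origin (TCP) lies on the centre line of the jaws, within the pads' length; the fingertips stand bot.tip_reach ahead of it and the grasp point (between the pads) lies 3 mm ahead of it (bot.tip_reach is the distance from the TCP to the fingertips, in m); z points along the fingers, y is the line along which they close (so a half turn about z gives the same grasp; the last joint's range is limited). The gripper opens to 85 mm and grips with 20 to 120 N. Pads are 22 mm wide; open, the fingers measure 114 mm over their backs; the gripper's body (76 mm by 85 mm) begins 54 mm behind the grasp point. The pads swing forward as they close: fully open they stand 13 mm farther back than shut.
Start: joints at [1.234, 0.477, 0.022, 1.555, -0.011, 1.109, -0.083], TCP at [0.153, -0.657, 0.227] pointing down, gripper open.
Joint ranges: [-2.96, 2.96], [-0.34, 2.1], [-1.41, 1.46], [0.24, 2.44], [-1.37, 4.51], [0.17, 1.92], [-2.96, 2.96]. Speed limits (rad/s): [2.39, 2.39, 3.14, 3.14, 3.14, 3.14, 3.14].

INTERFACE

Orientations are given as a unit quaternion [w, x, y, z].
In Python, from station import bot gives the robot as it stands.
- The arm moves only by the tool jog_arm, never from a script. Its argument "deltas" is a list of rows, each a list of 7 numbers: the shift along the world's x, y, z in m, then the turn, a rotation vector about the world's x, y, z in rad, then the opening, from 0 (shut) to 1 (fully open). In form: [[x, y, z, rx, ry, rz, grip], ...]. A call has 1 to 10 rows; each row shifts and turns the commanded pose from where the row before left it; what a row does not reach is not made up. A row lasts 1/10 s, in which the tool goes at most 50 mm and 8.59 degrees, less where a joint would pass 70% of its speed; a pose out of reach is approached as far as the arm can. A call with a gripper value outside its range is refused whole. The fingers move at their own pace and stop on an object; "newtons" is the grip in N (left out, the last holds). Time passes only in rows, so rows that do not move let the fingers close. It gives the time, the measured TCP pose, the force, the opening and the grip force at its end, in the units of the state.
- bot.get_obs(): the state, without advancing time (a new reading comes with each control period).
- bot.read_camera(name): name is "scene" or "top"; returns a dict with "img" (480x640x3 uint8, red, green, blue), "K" (3x3 intrinsics, pixels), "eye" and "attitude" of the camera in the world. Camera axes: x right, y down, z forward; pixel columns grow to the right and rows downward; lengths in m; the calibration is good to about 2 mm. A picture is of the moment at which its call begins. There is no depth.
- bot.hand_in(): hands the job in; it is judged then, once.
The state is a dict: "t": time; "q": joint angles; "joint_vel": joint speeds; "joint_torque": joint torques, N m; "eef_pos": TCP position; "tool_rot": TCP orientation; "contact_force": force on the tool from outside, world axes, zero at the start; "torque": the same for the moment, N m; "gripper_width": opening from 0.0 (shut) to 1.0 (fully open); "grasp_force": force on a finger pad.
Only numpy, scipy, OpenCV 4.12 (cv2) and the standard library are available. Lean on these libraries where they do the work, as an engineer would, in place of code of your own. Each camera call takes 0.05 s, during which the arm holds its last target. There are 200 camera calls.

TASK

Slide the jar with the raspberry-pink label along the wooden display board onto the middle of the turntable, and turn it by pushing its edge round until its label faces straight out to the customers, over the board's brass-trimmed edge. Keep the jar upright, and leave the green-labelled jar, the cupcake and the price sign where they stand.

Things in the scene. Friction and masses are not known exactly. Their poses are not given: they have to be found in the camera images.
- jar: squat cream jar with the raspberry-pink label, loose on the display board, about 0.75 kg (varies), too wide to grip. One rigid piece 96 mm tall: round body of radius 56 mm from the underside up to 72 mm, then a narrower lid. Origin: centre of the underside; z up; x points out through the middle of the label
- jar_lid (a point): centre of the top of the jar's wooden star-grip lid (72 to 96 mm above the underside, fast to the jar): core of radius 40 mm with five upright lobes of radius 10 mm centred 46 mm from the axis, at 0, 72, 144, 216, 288 degrees about z from the jar's x. Between them are hollows 34 mm wide, 16 mm deep, 24 mm tall, open outward and upward: push a lobe sideways to turn the jar
- jar_label (a point): middle of the pink label (90 degrees of the body wide, 52 mm tall, white macaron picture), on the body's surface 56 mm from the jar's axis, 37 mm above its underside. A pink seal strip 16 mm wide runs from near the lid's middle out over the lobe above the label, so that the label's side shows from above
- board: dark wooden display board fixed to the counter, 240 mm (x) by 600 mm (y), 20 mm thick, its top level with the turntable so that jars slide from one to the other. Origin: centre of its underside, below the turntable's centre. z is up; x points to the customers, at right angles to the long edge with the brass strip (the edge farther from the robot)
- turntable_center (a point): centre of the top of the turntable in the middle of the board, 20 mm above the counter: a steel-rimmed white disc of radius 79 mm, let in flush with the board. It turns either way about its upright axis with slight friction (0.012 N m) and no end stops, carries round whatever stands on it, and stays where it is left
- other_jar: jar of the same shape with a green label, standing loose near the other end of the board, about 200 mm from the turntable's centre; origin: centre of its underside. The pink and the green jar may stand at either end
- cupcake: pink iced cupcake, 72 mm across, 66 mm tall, loose on the counter just beyond the board's brass edge, on either side of its middle; origin: centre of its underside
- sign: small black price sign on a wooden foot 50 by 90 mm, 72 mm tall, loose on the counter just beyond the board's brass edge, on either side of its middle; origin: centre of its underside
Not all that is in view belongs to the job. What is shaped like the jar but black or blue is not meant.

How it is judged:
At the end, for the whole second after the job is handed in: The pink-labelled jar stands upright and still on the turntable, its axis within 15 mm of the turntable's centre, its label facing the board's brass-trimmed (customers') edge within 0.25 rad (14 degrees) (horizontal distance between jar and turntable_center below 0.015 m and angle between the x axis of jar and the x axis of board, either way round below 0.25 rad and x of jar_label in the frame of board above 0.02 m and angle between jar's own z axis and vertical below 0.05 rad and height (world z) of jar below 0.025 m and linear speed of jar below 0.01 m/s and angular speed of jar below 0.05 rad/s); the robot touches nothing.
It fails at once if the jar is tipped by more than 0.3 rad (angle between jar's own z axis and vertical above 0.3 rad).
It fails at once if the green-labelled jar is shifted by more than 25 mm (distance of other_jar from where it was at the start of the episode above 0.025 m).
It fails at once if the cupcake is shifted by more than 25 mm (distance of cupcake from where it was at the start of the episode above 0.025 m).
It fails at once if the price sign is shifted by more than 25 mm (distance of sign from where it was at the start of the episode above 0.025 m).
It also fails if it takes over 67 s, if anything falls off the work surface, if the arm or the gripper's body presses on something with over 40 N, if the wrist force passes 120 N, or if a joint passes its speed limit or range.

## Working session

There is one attempt and no reset: what is moved stays moved. The work goes in short steps, Python scripts to look and compute and a tool call to move; the robot and the scene stay as the last step left them, time stands still between calls to the robot, and variables do not carry over. Pictures are saved under pics/ and viewed, at most 10 in all, crops included, and the job is handed in when it is done.

Besides the shell and the picture viewer there is one more tool, called as name(argument=value, ...) on one line, values as JSON. jog_arm: Moves the arm, as the interface text tells. Its arguments: {"type":"object","properties":{"deltas":{"type":"array"},"newtons":{"type":"number"}},"required":["deltas"]}

```bash
mkdir -p pics; ls; python3 - <<'E'
from station import bot
import cv2
print(bot.tip_reach, bot.get_obs())
for n in("scene","top"):
    c=bot.read_camera(n); cv2.imwrite(f"pics/{n}0.png",c["img"][:,:,::-1]); print(n,c["K"],c["eye"],c["attitude"])
E
```

```text
pics
0.022 {'t': 0.0, 'q': array([ 1.23387099,  0.47783102,  0.02235355,  1.55646696, -0.01150652,
        1.10930291, -0.08310238]), 'joint_vel': array([ 0.00023401,  0.00227696, -0.00073329,  0.00064696, -0.00018856,
        0.00150936,  0.00028516]), 'joint_torque': array([-5.46787232e-04, -5.96444035e+01,  1.60701815e+00, -2.81204510e+01,
        1.22867691e-02,  9.34755779e-03, -7.81196036e-06]), 'eef_pos': array([ 0.15295122, -0.6568148 ,  0.22609872]), 'tool_rot': array([-9.23045952e-04,  9.93461347e-01,  1.14165096e-01, -1.77377457e-04]), 'contact_force': array([ 0.63598279,  0.06068141, -0.01526157]), 'torque': array([-0.01573505,  0.02928562,  0.00711178]), 'grasp_force': 0.0, 'gripper_width': 0.999088668026023}
scene [[542.72663867   0.         320.04122203]
 [  0.         542.72663867 244.48680346]
 [  0.           0.           1.        ]] [ 0.95397803 -0.90557035  1.07327922] [-0.35856617  0.89716862  0.24002468 -0.0943765 ]
top [[452.25054446   0.         313.06843042]
 [  0.         452.25054446 237.32307395]
 [  0.           0.           1.        ]] [ 0.35973745 -0.08773645  0.98709976] [-0.05319077  0.71076464 -0.69877198  0.06084477]
```

View pics/top0.png

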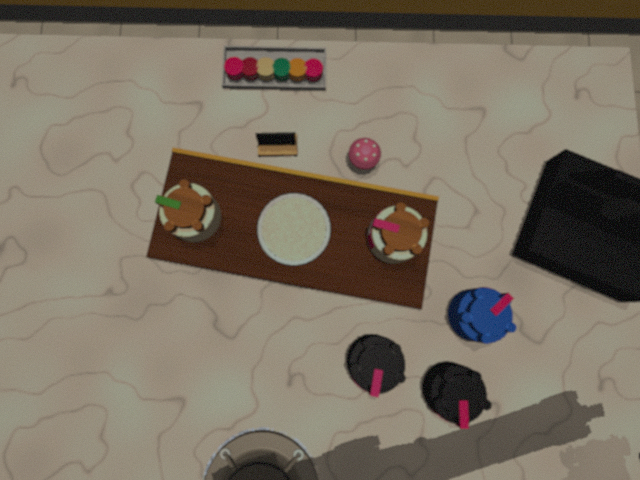

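View pics/scene0.png

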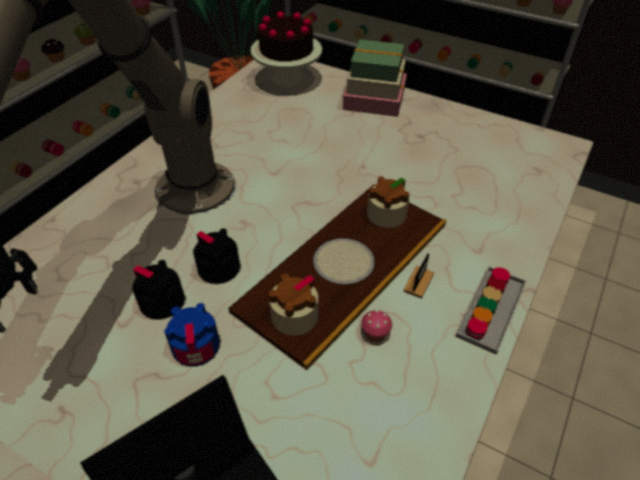

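The top view shows the pink jar at the right end of the board, lid at about (400,230), with its seal pointing left. The turntable is at (294,229), the green jar at (186,208), the sign at (277,145) and the cupcake at (365,153). The scene view shows the same layout.

```bash
cat > h.py <<'E'
from station import bot
import cv2, numpy as np
from scipy.spatial.transform import Rotation as R
def snap(n="top"):
    c=bot.read_camera(n); a=c["attitude"]; c["R"]=R.from_quat([a[1],a[2],a[3],a[0]]).as_matrix()
    c["hsv"]=cv2.cvtColor(cv2.GaussianBlur(c["img"],(3,3),0),cv2.COLOR_RGB2HSV); return c
def ray(c,px,z):
    px=np.atleast_2d(px).astype(float)
    d=np.c_[px,np.ones(len(px))]@np.linalg.inv(c["K"]).T@c["R"].T
    return (c["eye"]+d*((z-c["eye"][2])/d[:,2])[:,None])[:,:2]
def proj(c,p):
    q=c["K"]@c["R"].T@(np.array(p)-c["eye"]); return q[:2]/q[2]
def blob(m,roi=None):
    if roi is not None:
        k=np.zeros_like(m); x0,y0,x1,y1=roi; k[y0:y1,x0:x1]=255; m=m&k
    cs=cv2.findContours(m,cv2.RETR_EXTERNAL,cv2.CHAIN_APPROX_NONE)[0]
    return max(cs,key=cv2.contourArea)[:,0,:]
def jar(c,roi):
    """axis xy and heading of pink jar: lid+seal outline and seal on plane z=.116"""
    h=c["hsv"]
    seal=cv2.inRange(h,(160,120,80),(179,255,255))
    lid=cv2.inRange(h,(3,100,60),(17,255,255))
    x0,y0,x1,y1=roi
    k=np.zeros_like(lid);k[y0:y1,x0:x1]=255
    m=cv2.morphologyEx((lid|seal)&k,cv2.MORPH_OPEN,np.ones((3,3),np.uint8))
    p=ray(c,blob(m),.116).astype(np.float32)*1000
    ctr,r=cv2.minEnclosingCircle(p)
    s=ray(c,blob(seal,roi),.116)*1000
    d=s.mean(0)-ctr
    return np.array(ctr)/1000,r,np.degrees(np.arctan2(d[1],d[0])),s.mean(0)/1000,np.hypot(*d)
E
python3 - <<'E'
from h import *
c=snap(); h=c["hsv"]
print([h[y,x].tolist() for x,y in((400,232),(386,226),(372,236),(294,229),(300,178),(186,208),(365,153),(290,270),(420,250))])
br=cv2.inRange(h,(12,120,90),(28,255,255)); b=blob(br,(165,140,445,205))
P=ray(c,b,.02); l=cv2.fitLine(P.astype(np.float32),cv2.DIST_HUBER,0,.01,.01).ravel(); print("brass",P.min(0),P.max(0),l)
w=cv2.inRange(h,(0,0,110),(179,110,255)); b=blob(w,(250,188,338,268)); T=ray(c,b,.02)
print("table",cv2.minEnclosingCircle((T*1000).astype(np.float32)), cv2.fitEllipse((T*1000).astype(np.float32)))
print("jar",jar(c,(355,185,440,275)))
g=cv2.inRange(h,(3,100,60),(17,255,255)); b=blob(g,(150,170,225,245)); print("green",cv2.minEnclosingCircle((ray(c,b,.116)*1000).astype(np.float32)))
b=blob(cv2.inRange(h,(150,80,60),(179,255,255)),(345,130,385,175)); print("cup",cv2.minEnclosingCircle((ray(c,b,.045)*1000).astype(np.float32)))
print("sign",ray(c,[[257,148],[298,148],[298,156],[257,156]],.0))
E
```

```text
[[13, 172, 110], [170, 190, 154], [16, 55, 116], [31, 40, 154], [10, 158, 63], [14, 173, 109], [172, 93, 154], [10, 165, 65], [13, 169, 107]]
brass [ 0.60540761 -0.36891525] [0.71366764 0.22049226] [ 0.16818938  0.9857547   0.64897084 -0.13650282]
table ((535.9739379882812, -53.9083251953125), 79.18815612792969) ((536.1851806640625, -54.0363655090332), (155.37533569335938, 156.0016632080078), 32.58303451538086)
jar (array([ 0.51814453, -0.24628984]), 110.28999328613281, np.float64(40.54618595799501), array([ 0.52886586, -0.23711801]), np.float64(14.109194131182358))
green ((556.6976928710938, 149.55055236816406), 101.89678192138672)
cup ((700.8963012695312, -205.07986450195312), 35.79425811767578)
sign [[ 0.72472489  0.03405388]
 [ 0.72664705 -0.05943147]
 [ 0.70758076 -0.05983925]
 [ 0.70568619  0.03336971]]
```

```bash
sed -i 's/(3,100,60),(17/(3,100,84),(19/' h.py; python3 - <<'E'
from h import *
c=snap(); h=c["hsv"]
print("jar",jar(c,(355,185,440,275)))
g=cv2.inRange(h,(3,100,84),(19,255,255)); b=blob(g,(150,170,225,245)); print("green",cv2.minEnclosingCircle((ray(c,b,.116)*1000).astype(np.float32)))
br=cv2.inRange(h,(14,150,100),(28,255,255)); br[:140]=0; br[205:]=0
for a,bb in((225,355),(180,360)):
    k=br.copy(); k[:,:a]=0; k[:,bb:]=0
    # keep only rows close to the brass line
    y,x=np.nonzero(k); ok=abs(y-(150+(x-173)*48/264))<6
    P=ray(c,np.c_[x,y][ok],.02); print(ok.sum(),cv2.fitLine(P.astype(np.float32),cv2.DIST_HUBER,0,.01,.01).ravel())
E
```

```text
jar (array([ 0.52043982, -0.26764694]), 57.79094696044922, np.float64(74.53054169823693), array([ 0.52889738, -0.2370867 ]), np.float64(31.70897202828568))
green ((558.2274780273438, 159.3056182861328), 56.37504577636719)
475 [ 0.16912904  0.9855939   0.66474956 -0.04118698]
657 [0.16893025 0.985628   0.67232895 0.00310414]
```

jog_arm(deltas=[[0.036, 0.0305, 0, 0, 0, 0.127, 1], [0.036, 0.0305, 0, 0, 0, 0.127, 1], [0.036, 0.0305, 0, 0, 0, 0.127, 1], [0.036, 0.0305, 0, 0, 0, 0.127, 1], [0.036, 0.0305, 0, 0, 0, 0.127, 1], [0.036, 0.0305, 0, 0, 0, 0.127, 1], [0.036, 0.0305, 0, 0, 0, 0.127, 1], [0.036, 0.0305, 0, 0, 0, 0.127, 1], [0.036, 0.0305, 0, 0, 0, 0.127, 1], [0.036, 0.0305, 0, 0, 0, 0.127, 1]])

```text
t: 1.2
eef_pos: [0.5142, -0.3511, 0.2271]
tool_rot: [0.0, 0.73, 0.683, -0.0]
contact_force: [0.4, 0.8, 0.3]
gripper_width: 1.001
grasp_force: 0.0
```

jog_arm(deltas=[[0, 0, -0.031, 0, 0, 0, 1], [0, 0, -0.031, 0, 0, 0, 1], [0, 0, -0.031, 0, 0, 0, 1], [0, 0, -0.031, 0, 0, 0, 1], [0, 0, -0.03, 0, 0, 0, 1], [0.001, 0.01, 0, 0, 0, 0, 1], [0.001, 0.01, 0, 0, 0, 0, 1], [0, 0.005, 0, 0, 0, 0, 1], [0, 0.005, 0, 0, 0, 0, 1], [0, 0, 0, 0, 0, 0, 1]])

```text
t: 2.2
eef_pos: [0.516, -0.3217, 0.0746]
tool_rot: [0.001, 0.732, 0.682, 0.0]
contact_force: [-0.6, 0.1, 0.1]
gripper_width: 1.003
grasp_force: 0.0
```

```bash
python3 - <<'E'
from h import *
c=snap("scene"); cv2.imwrite("pics/s1.png",cv2.resize(c["img"][150:390,150:470,::-1],(640,480)))
E
```

```text
(no output)
```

View pics/s1.png

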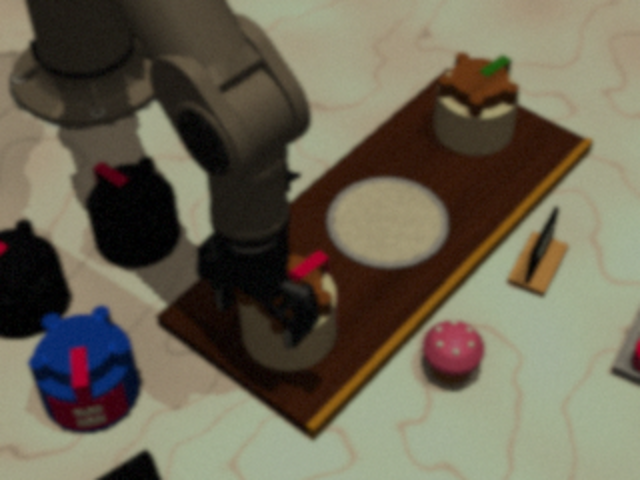

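The fork is behind the pink jar (its lid at about (300,280) in the crop) and clear of the other objects, so I start pushing.

jog_arm(deltas=[[0.0004, 0.005, 0, 0, 0, 0, 1], [0.0004, 0.005, 0, 0, 0, 0, 1], [0.0004, 0.005, 0, 0, 0, 0, 1], [0.0004, 0.005, 0, 0, 0, 0, 1], [0.0004, 0.006, 0, 0, 0, 0, 1], [0.0005, 0.006, 0, 0, 0, 0, 1], [0.0005, 0.006, 0, 0, 0, 0, 1], [0.0005, 0.006, 0, 0, 0, 0, 1], [0.0005, 0.006, 0, 0, 0, 0, 1], [0.0005, 0.006, 0, 0, 0, 0, 1]])

```text
t: 3.25
eef_pos: [0.5216, -0.2697, 0.075]
tool_rot: [0.003, 0.733, 0.68, 0.0]
contact_force: [3.0, -7.3, 5.9]
gripper_width: 1.0
grasp_force: 4.8
```

```bash
python3 - <<'E'
from h import *
c=snap("top"); cv2.imwrite("pics/t2.png",cv2.resize(c["img"][120:320,160:460,::-1],(750,500)))
E
```

```text
(no output)
```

View pics/t2.png

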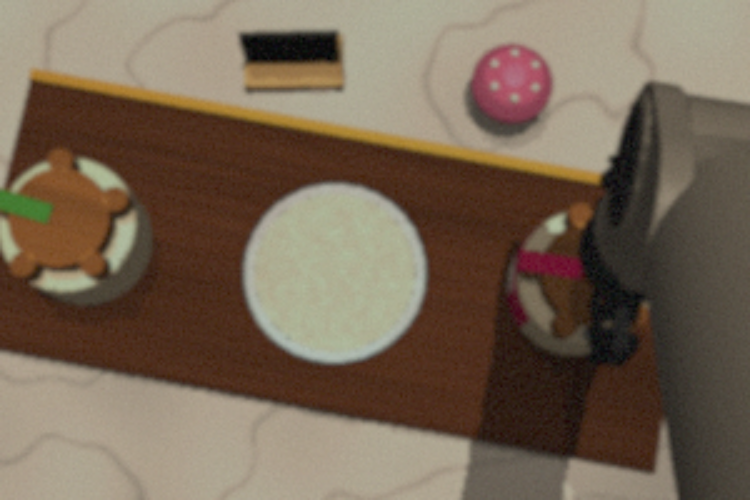

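```bash
python3 - <<'E'
from h import *
o=bot.get_obs(); print(o["eef_pos"],o["contact_force"],o["torque"])
c=snap("top"); print("tcp px",proj(c,o["eef_pos"]))
h=c["hsv"]; b=blob(cv2.inRange(h,(160,120,80),(179,255,255)),(355,200,400,240)); print("seal",b.min(0),b.max(0),ray(c,[b.min(0),b.max(0)],.116), ray(c,[(363,232)],.092))
c=snap("scene"); cv2.imwrite("pics/s3.png",cv2.resize(c["img"][200:350,220:420,::-1],(800,600),interpolation=cv2.INTER_CUBIC))
print("scene tcp",(proj(c,o["eef_pos"])-[220,200])*4)
E
```

```text
[ 0.52178957 -0.26821776  0.07496223] [ 2.33310248 -4.57867346  3.4421417 ] [-0.66019687 -0.41022603 -0.10419761]
tcp px [396.86989976 232.36076769]
seal [366 220] [391 231] [[ 0.53807885 -0.19959168]
 [ 0.51699792 -0.24860327]] [[ 0.51826    -0.19656041]]
scene tcp [296.45814303 404.3321745 ]
```

View pics/s3.png

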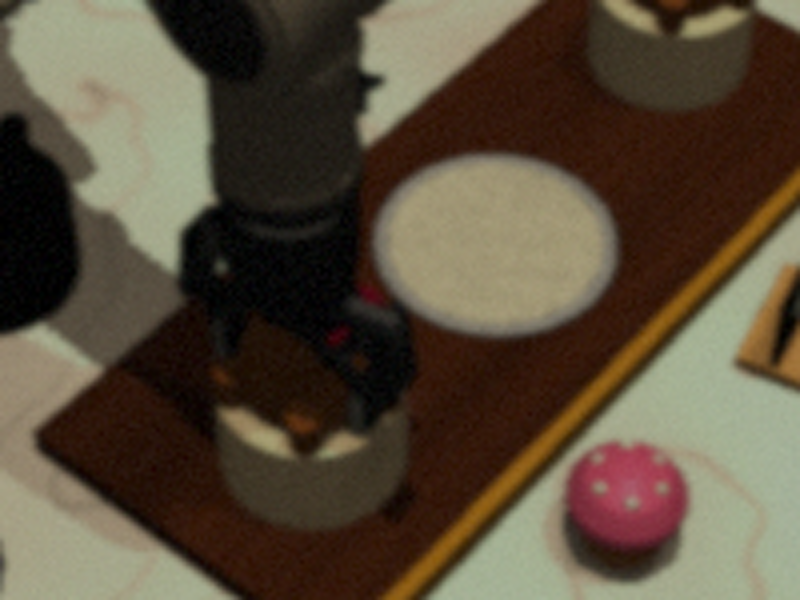

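```bash
python3 - <<'E'
from h import *
c=snap("scene")
a=np.linspace(0,2*np.pi,60)
for y in(-.2535,-.235,-.222):
  for z in(.02,.092):
    q=np.array([(proj(c,(.521+.056*np.cos(t),y+.056*np.sin(t),z))-[220,200])*4 for t in a]); print(y,z,q.min(0),q.max(0))
for t in (-.055,.055): print("tip?",[(proj(c,(.522+t,-.268-.07*t,z))-[220,200])*4 for z in (.055,.066,.092)])
E
```

```text
-0.2535 0.02 [217.61644907 369.71162542] [404.59271524 520.94976528]
-0.2535 0.092 [210.32208587 293.89873752] [405.12609732 446.830025  ]
-0.235 0.02 [234.43705554 349.48484852] [419.79801312 498.18546043]
-0.235 0.092 [227.90497612 273.50484353] [420.95623526 423.76430622]
-0.222 0.02 [246.08795823 335.46849148] [430.33042119 482.42403653]
-0.222 0.092 [240.07659343 259.38061844] [431.91492923 407.80430516]
tip? [array([222.59969028, 383.42190413]), array([221.5454796 , 371.85589938]), array([219.00071476, 343.93665817])]
tip? [array([376.05501713, 468.36368742]), array([375.95344419, 456.95094373]), array([375.70808015, 429.3818183 ])]
```

The fork passed over the body: the jar moved only about 14 mm and is upright, and the fingers now straddle the lid at about (375,425) in the crop. So the open tips sit higher than I assumed. I'll lift off and find the tip height by touching the turntable.

jog_arm(deltas=[[0, 0, 0.03, 0, 0, 0, 1], [0, 0, 0.04, 0, 0, 0, 1], [0, 0, 0.04, 0, 0, 0, 1], [0.004, 0.043, 0, 0, 0, 0, 1], [0.004, 0.043, 0, 0, 0, 0, 1], [0.003, 0.043, 0, 0, 0, 0, 1], [0.003, 0.043, -0.03, 0, 0, 0, 1], [0, 0.043, -0.04, 0, 0, 0, 1], [0, 0, -0.04, 0, 0, 0, 1], [0, 0, 0, 0, 0, 0, 1]])

```text
t: 4.45
eef_pos: [0.5295, -0.0583, 0.0764]
tool_rot: [-0.003, 0.731, 0.682, -0.003]
contact_force: [-0.4, -0.8, -0.5]
gripper_width: 0.999
grasp_force: 0.0
```

jog_arm(deltas=[[0, 0, -0.005, 0, 0, 0, 1], [0, 0, -0.005, 0, 0, 0, 1], [0, 0, -0.005, 0, 0, 0, 1], [0, 0, -0.005, 0, 0, 0, 1], [0, 0, 0, 0, 0, 0, 1]])

```text
t: 4.95
eef_pos: [0.5334, -0.0604, 0.0604]
tool_rot: [0.0, 0.732, 0.681, -0.0]
contact_force: [0.3, -0.1, -0.2]
gripper_width: 0.999
grasp_force: 0.0
```

```bash
python3 - <<'E'
from h import *
o=bot.get_obs(); print(o["eef_pos"],o["contact_force"])
c=snap("top"); print("jar",jar(c,(340,185,440,275)),proj(c,o["eef_pos"]))
c=snap("scene"); cv2.imwrite("pics/s4.png",cv2.resize(c["img"][170:350,240:440,::-1],(666,600),interpolation=cv2.INTER_CUBIC))
for t in (-.0425,-.057,.0425,.057): print([((proj(c,o["eef_pos"]+[t,-.07*t,z])-[240,170])*3.33).round() for z in (-.022,-.009,0,.02)])
E
```

```text
[ 0.53337046 -0.06035276  0.06042244] [ 0.30629677 -0.09188424 -0.2311836 ]
jar (array([ 0.52215692, -0.25595221]), 58.649532318115234, np.float64(82.7534177170784), array([ 0.52624779, -0.22378003]), np.float64(32.43122327759923)) [295.85683321 226.2978953 ]
[array([290., 264.]), array([290., 252.]), array([290., 244.]), array([291., 226.])]
[array([275., 256.]), array([275., 245.]), array([275., 237.]), array([275., 219.])]
[array([383., 309.]), array([384., 298.]), array([384., 290.]), array([386., 272.])]
[array([399., 317.]), array([400., 306.]), array([401., 298.]), array([402., 280.])]
```

View pics/s4.png

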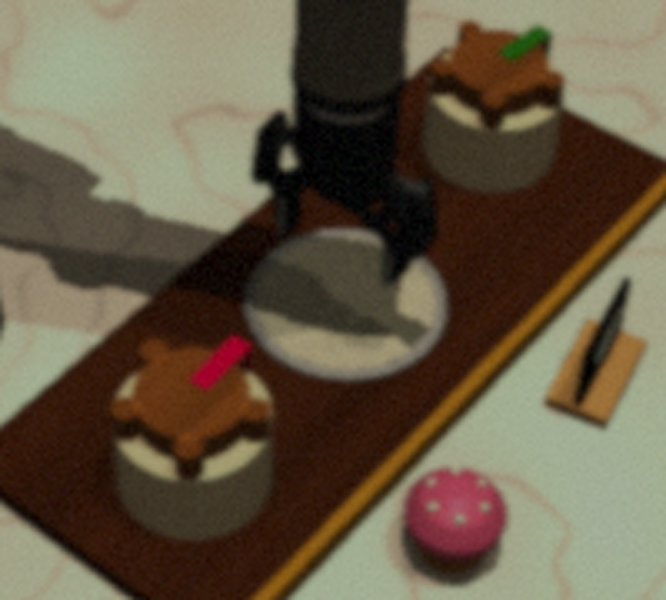

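jog_arm(deltas=[[0, 0, -0.008, 0, 0, 0, 1], [0, 0, -0.008, 0, 0, 0, 1], [0, 0, -0.008, 0, 0, 0, 1], [0, 0, -0.004, 0, 0, 0, 1], [0, 0, -0.004, 0, 0, 0, 1], [0, 0, 0, 0, 0, 0, 1]])

```text
t: 5.65
eef_pos: [0.5331, -0.0598, 0.0278]
tool_rot: [-0.0, 0.732, 0.681, -0.0]
contact_force: [0.3, 0.3, -0.3]
gripper_width: 0.998
grasp_force: 0.0
```

jog_arm(deltas=[[0, 0, -0.004, 0, 0, 0, 1], [0, 0, -0.003, 0, 0, 0, 1], [0, 0, 0, 0, 0, 0, 1]])

```text
t: 5.95
eef_pos: [0.5332, -0.0598, 0.0212]
tool_rot: [-0.0, 0.732, 0.681, -0.0]
contact_force: [-0.0, 0.2, -0.1]
gripper_width: 1.003
grasp_force: 0.0
```

jog_arm(deltas=[[0, 0, -0.004, 0, 0, 0, 1], [0, 0, -0.003, 0, 0, 0, 1], [0, 0, 0, 0, 0, 0, 1]])

```text
t: 6.25
eef_pos: [0.5331, -0.0599, 0.014]
tool_rot: [-0.0, 0.732, 0.681, -0.0]
contact_force: [-0.0, -0.3, -0.6]
gripper_width: 1.001
grasp_force: 0.0
```

```bash
python3 - <<'E'
from h import *
o=bot.get_obs(); print(o["eef_pos"],o["contact_force"])
E
```

```text
[ 0.5331264  -0.05986424  0.01402265] [-0.00882826 -0.33369958 -0.58842526]
```

jog_arm(deltas=[[0, 0, -0.003, 0, 0, 0, 1], [0, 0, -0.002, 0, 0, 0, 1], [0, 0, 0, 0, 0, 0, 1]])

```text
t: 6.55
eef_pos: [0.5333, -0.0599, 0.0092]
tool_rot: [-0.0, 0.732, 0.681, -0.0]
contact_force: [-0.6, -0.1, -0.8]
gripper_width: 1.0
grasp_force: 0.0
```

jog_arm(deltas=[[0, 0, -0.002, 0, 0, 0, 1], [0, 0, -0.002, 0, 0, 0, 1], [0, 0, 0, 0, 0, 0, 1]])

```text
t: 6.85
eef_pos: [0.5333, -0.0599, 0.0052]
tool_rot: [-0.0, 0.732, 0.681, -0.0]
contact_force: [-0.3, -0.6, 0.0]
gripper_width: 1.0
grasp_force: 0.0
```

jog_arm(deltas=[[0, 0, -0.002, 0, 0, 0, 1], [0, 0, -0.002, 0, 0, 0, 1], [0, 0, 0, 0, 0, 0, 1]])

```text
t: 7.15
eef_pos: [0.5336, -0.0599, 0.0026]
tool_rot: [0.0, 0.732, 0.681, -0.0]
contact_force: [-4.1, 0.1, 13.9]
gripper_width: 1.001
grasp_force: 7.4
```

```bash
python3 - <<'E'
from h import *
o=bot.get_obs(); print(o["eef_pos"],o["contact_force"])
c=snap("top"); cv2.imwrite("pics/t5.png",cv2.resize(c["img"][160:300,210:390,::-1],(720,560),interpolation=cv2.INTER_CUBIC))
for t in (-.057,-.0425,0,.0425,.057): print([((proj(c,o["eef_pos"]+[t,-.07*t,z])-[210,160])*4).round() for z in (0,.02,.08,.15)])
E
```

```text
[ 0.53361092 -0.05990422  0.00260227] [-4.07093811  0.10235008 13.88974769]
[array([336., 386.]), array([335., 382.]), array([331., 368.]), array([326., 348.])]
[array([338., 360.]), array([337., 355.]), array([334., 339.]), array([329., 318.])]
[array([345., 284.]), array([344., 278.]), array([341., 257.]), array([338., 228.])]
[array([352., 209.]), array([352., 201.]), array([349., 175.]), array([346., 141.])]
[array([355., 184.]), array([354., 175.]), array([352., 148.]), array([349., 111.])]
```

View pics/t5.png

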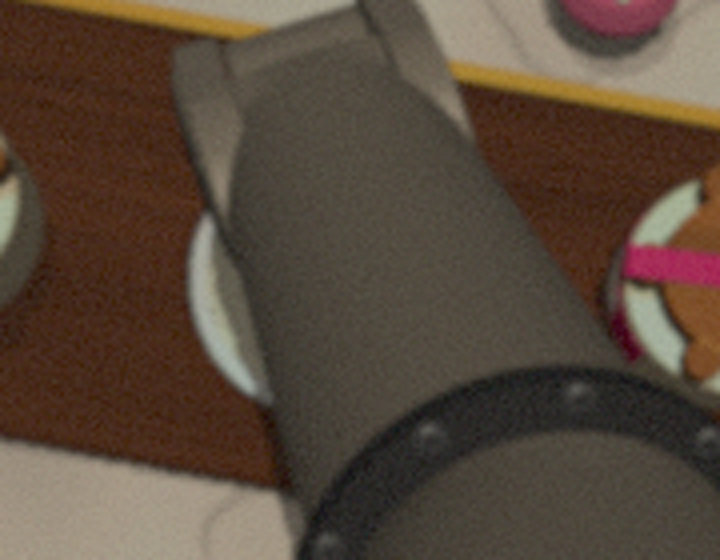

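jog_arm(deltas=[[0, 0, 0.045, 0, 0, 0, 1], [0, 0, 0.045, 0, 0, 0, 1], [0, 0, 0.04, 0, 0, 0, 1], [-0.002, -0.04, 0, 0, 0, 0, 1], [-0.003, -0.048, 0, 0, 0, 0, 1], [-0.003, -0.048, 0, 0, 0, 0, 1], [-0.003, -0.048, 0, 0, 0, 0, 1], [-0.003, -0.048, 0, 0, 0, 0, 1], [-0.003, -0.044, 0, 0, 0, 0, 1], [0, 0, 0, 0, 0, 0, 1]])

```text
t: 8.2
eef_pos: [0.5137, -0.3445, 0.131]
tool_rot: [0.001, 0.736, 0.677, -0.002]
contact_force: [-0.6, -0.3, -1.3]
gripper_width: 1.005
grasp_force: 0.0
```

jog_arm(deltas=[[0, 0, -0.04, 0, 0, 0, 1], [0, 0, -0.043, 0, 0, 0, 1], [0, 0, 0, 0, 0, 0, 1], [0.0007, 0.01, 0, 0, 0, 0, 1], [0.0007, 0.01, 0, 0, 0, 0, 1], [0, 0.004, 0, 0, 0, 0, 1], [0, 0.004, 0, 0, 0, 0, 1], [0, 0, 0, 0, 0, 0, 1]])

```text
t: 9.0
eef_pos: [0.5185, -0.3073, 0.0496]
tool_rot: [0.001, 0.732, 0.682, 0.0]
contact_force: [-1.1, 1.2, -0.4]
gripper_width: 1.0
grasp_force: 0.0
```

jog_arm(deltas=[[0.0002, 0.003, 0, 0, 0, 0, 1], [0.0003, 0.004, 0, 0, 0, 0, 1], [0.0003, 0.005, 0, 0, 0, 0, 1], [0.0004, 0.006, 0, 0, 0, 0, 1], [0.0004, 0.006, 0, 0, 0, 0, 1], [0.0004, 0.006, 0, 0, 0, 0, 1], [0.0004, 0.006, 0, 0, 0, 0, 1], [0.0004, 0.006, 0, 0, 0, 0, 1], [0.0004, 0.006, 0, 0, 0, 0, 1], [0.0004, 0.006, 0, 0, 0, 0, 1]])

```text
t: 10.0
eef_pos: [0.5215, -0.257, 0.0492]
tool_rot: [0.002, 0.733, 0.68, -0.001]
contact_force: [-0.6, -6.8, 3.0]
gripper_width: 0.998
grasp_force: 3.4
```

```bash
python3 - <<'E'
from h import *
c=snap("top"); h=c["hsv"]; b=blob(cv2.inRange(h,(160,120,80),(179,255,255)),(310,200,400,250)); print("seal",b.min(0),b.max(0),ray(c,[b.min(0),b.max(0)],.116))
E
```

```text
seal [341 221] [368 230] [[ 0.53516575 -0.15040248]
 [ 0.51816722 -0.2034606 ]]
```

jog_arm(deltas=[[0.0005, 0.007, 0, 0, 0, 0, 1], [0.0005, 0.007, 0, 0, 0, 0, 1], [0.0005, 0.007, 0, 0, 0, 0, 1], [0.0005, 0.007, 0, 0, 0, 0, 1], [0.0005, 0.007, 0, 0, 0, 0, 1], [0.0005, 0.007, 0, 0, 0, 0, 1], [0.0005, 0.007, 0, 0, 0, 0, 1], [0.0005, 0.007, 0, 0, 0, 0, 1], [0.0005, 0.007, 0, 0, 0, 0, 1], [0.0005, 0.007, 0, 0, 0, 0, 1]])

```text
t: 11.05
eef_pos: [0.5266, -0.1869, 0.0491]
tool_rot: [0.002, 0.733, 0.68, -0.001]
contact_force: [-0.9, -7.2, 2.8]
gripper_width: 0.999
grasp_force: 3.9
```

jog_arm(deltas=[[0.0005, 0.007, 0, 0, 0, 0, 1], [0.0005, 0.007, 0, 0, 0, 0, 1], [0.0005, 0.007, 0, 0, 0, 0, 1], [0.0005, 0.007, 0, 0, 0, 0, 1], [0.0005, 0.007, 0, 0, 0, 0, 1], [0.0005, 0.007, 0, 0, 0, 0, 1], [0.0005, 0.007, 0, 0, 0, 0, 1], [0.0004, 0.006, 0, 0, 0, 0, 1], [0.0003, 0.005, 0, 0, 0, 0, 1], [0, 0, 0, 0, 0, 0, 1]])

```text
t: 12.05
eef_pos: [0.531, -0.1257, 0.049]
tool_rot: [0.001, 0.733, 0.681, -0.0]
contact_force: [0.5, -4.7, 2.8]
gripper_width: 0.996
grasp_force: 2.7
```

```bash
python3 - <<'E'
from h import *
o=bot.get_obs(); print(o["eef_pos"],o["contact_force"])
c=snap("top"); h=c["hsv"]; b=blob(cv2.inRange(h,(160,120,80),(179,255,255)),(240,190,360,260)); print("seal",b.min(0),b.max(0),ray(c,[b.min(0),b.max(0)],.116))
E
```

```text
[ 0.53096467 -0.1256508   0.04902229] [ 0.50206239 -4.66164812  2.8287894 ]
seal [277 216] [301 224] [[ 0.54285463 -0.02451052]
 [ 0.52772255 -0.07197061]]
```

jog_arm(deltas=[[0.0003, 0.005, 0, 0, 0, 0, 1], [0.0003, 0.005, 0, 0, 0, 0, 1], [0.0003, 0.005, 0, 0, 0, 0, 1], [0.0002, 0.004, 0, 0, 0, 0, 1], [0.0002, 0.003, 0, 0, 0, 0, 1], [0.0001, 0.002, 0, 0, 0, 0, 1], [0, 0, 0, 0, 0, 0, 1]])

```text
t: 12.8
eef_pos: [0.5322, -0.1023, 0.049]
tool_rot: [0.001, 0.733, 0.68, -0.001]
contact_force: [-1.5, -6.8, 4.4]
gripper_width: 1.003
grasp_force: 3.9
```

```bash
python3 - <<'E'
from h import *
o=bot.get_obs(); print(o["eef_pos"],o["contact_force"])
c=snap("top"); h=c["hsv"]; b=blob(cv2.inRange(h,(160,120,80),(179,255,255)),(240,190,360,260)); print("seal",b.min(0),b.max(0),ray(c,[b.min(0),b.max(0)],.116))
E
```

```text
[ 0.5322224  -0.1022954   0.04895287] [-1.46014838 -6.7857774   4.37248833]
seal [265 215] [289 224] [[ 0.54442176 -0.00090004]
 [ 0.52729041 -0.04846353]]
```

jog_arm(deltas=[[-0.0005, -0.01, 0, 0, 0, 0, 1], [-0.002, -0.03, 0, 0, 0, 0, 1], [-0.002, -0.03, 0.02, 0, 0, 0, 1], [-0.002, -0.03, 0.04, 0, 0, 0, 0.5], [0, -0.045, 0.04, 0, 0, 0, 0], [0, -0.045, 0, 0, 0, 0, 0], [0, -0.045, 0, 0, 0, 0, 0], [0, 0, 0, 0, 0, 0, 0]])

```text
t: 13.65
eef_pos: [0.5231, -0.3356, 0.1414]
tool_rot: [0.001, 0.735, 0.678, -0.001]
contact_force: [-0.4, -0.0, -1.2]
gripper_width: 0.143
grasp_force: 0.0
```

```bash
python3 - <<'E'
from h import *
c=snap("top"); cv2.imwrite("pics/t6.png",cv2.resize(c["img"][160:300,210:390,::-1],(720,560),interpolation=cv2.INTER_CUBIC))
print("jar",jar(c,(245,175,345,275)))
o=bot.get_obs(); print(o["eef_pos"],o["gripper_width"],o["q"])
E
```

```text
jar (array([ 0.53445825, -0.05552351]), 57.12990188598633, np.float64(86.18427355774458), array([ 0.53654099, -0.02429601]), np.float64(31.2968780393477))
[ 0.52388108 -0.33124256  0.14103422] 0.0546229062117562 [ 0.73269975  0.50345741 -0.36205644  1.75130507  0.21629827  0.92663571
  0.20255274]
```

View pics/t6.png

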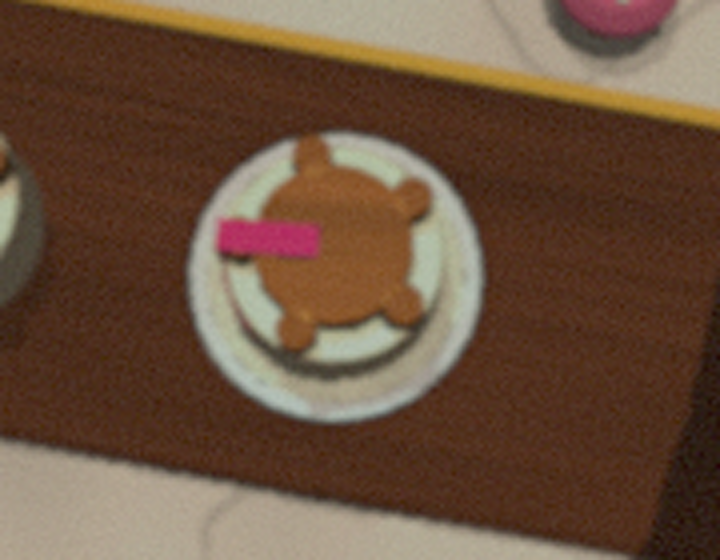

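The jar stands within 3 mm of the turntable's centre (lid centre at about (340,247) in the crop), with its seal pointing left at a heading of 86°. It needs about −96°. Next I move the shut fingers into the hollow on the −y side.

jog_arm(deltas=[[0.001, 0.02, 0, 0, 0, 0.148, 0], [0.001, 0.022, 0, 0, 0, 0.148, 0], [0.001, 0.022, 0, 0, 0, 0.148, 0], [0.001, 0.022, 0, 0, 0, 0.148, 0], [0.001, 0.022, 0, 0, 0, 0.148, 0], [0.001, 0.022, 0, 0, 0, 0.148, 0], [0.001, 0.022, 0, 0, 0, 0.148, 0], [0.001, 0.022, 0, 0, 0, 0.148, 0], [0, 0.022, 0, 0, 0, 0.148, 0], [0, 0.012, 0, 0, 0, 0.148, 0]])

```text
t: 14.7
eef_pos: [0.533, -0.1151, 0.1416]
tool_rot: [-0.0, 0.076, 0.997, 0.001]
contact_force: [0.4, -0.4, 0.9]
gripper_width: -0.004
grasp_force: 0.0
```

jog_arm(deltas=[[0, 0.004, 0, 0, 0, 0.09, 0], [0, 0, 0, 0, 0, 0, 0], [0, 0, 0, 0, 0, 0, 0]])

```text
t: 15.0
eef_pos: [0.5331, -0.1145, 0.1414]
tool_rot: [-0.0, 0.037, 0.999, 0.0]
contact_force: [0.8, -0.4, 0.6]
gripper_width: 0.0
grasp_force: 0.0
```

```bash
python3 - <<'E'
from h import *
o=bot.get_obs(); t=o["tool_rot"]; print(o["eef_pos"],o["gripper_width"],o["q"]); print(np.degrees(2*np.arctan2(t[2],t[1])))
E
```

```text
[ 0.53312568 -0.11450752  0.14144519] 0.0004967974849882634 [ 0.71174157  0.48073556 -0.78244915  1.9071753   0.41971845  0.92504846
  1.22331484]
175.7513001606215
```

jog_arm(deltas=[[-0.002, 0, -0.01, 0, 0, 0, 0], [0, 0, -0.012, 0, 0, 0, 0], [0, 0, -0.01, 0, 0, 0, 0], [0, 0, -0.007, 0, 0, 0, 0], [0, 0, -0.005, 0, 0, 0, 0], [0, 0, -0.002, 0, 0, 0, 0], [0, 0, 0, 0, 0, 0, 0]])

```text
t: 15.7
eef_pos: [0.5316, -0.1152, 0.0955]
tool_rot: [-0.0, 0.036, 0.999, 0.0]
contact_force: [-0.4, 0.0, -0.0]
gripper_width: 0.0
grasp_force: 0.0
```

```bash
python3 - <<'E'
from h import *
c=snap("scene"); cv2.imwrite("pics/s7.png",cv2.resize(c["img"][170:320,270:420,::-1],(600,600),interpolation=cv2.INTER_CUBIC))
# arc plan: 9.5 deg rows from 266 deg, radius 59 about (.535,-.055)
a=np.radians(266-8*np.arange(0,15)); P=np.c_[.535+.059*np.cos(a),-.055+.059*np.sin(a)]
print(P[:2]); print(np.diff(P,axis=0).round(4).tolist())
E
```

```text
[[ 0.53088437 -0.11385628]
 [ 0.52273321 -0.11271071]]
[[-0.0082, 0.0011], [-0.0079, 0.0023], [-0.0075, 0.0033], [-0.007, 0.0044], [-0.0063, 0.0053], [-0.0055, 0.0061], [-0.0046, 0.0068], [-0.0036, 0.0074], [-0.0025, 0.0078], [-0.0014, 0.0081], [-0.0003, 0.0082], [0.0009, 0.0082], [0.002, 0.008], [0.0031, 0.0076]]
```

View pics/s7.png

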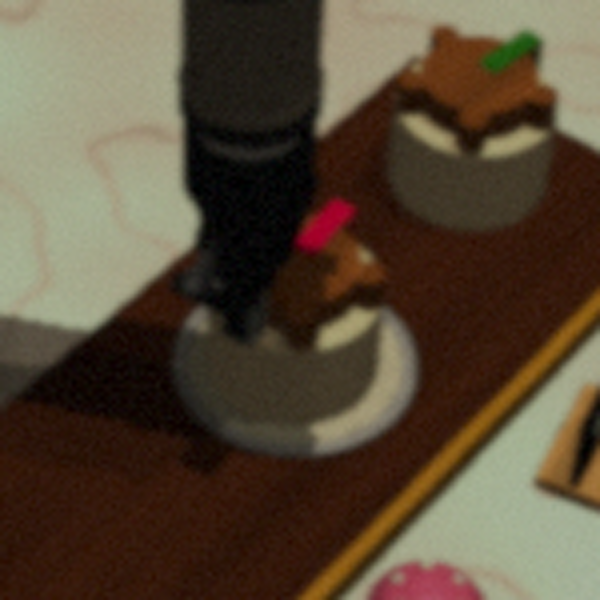

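The finger is in the hollow at about (240,330) in the crop, with no contact force. I start the arc at 4° per row.

jog_arm(deltas=[[-0.0041, 0.0006, 0, 0, 0, -0.07, 0], [-0.0041, 0.0006, 0, 0, 0, -0.07, 0], [-0.004, 0.0012, 0, 0, 0, -0.07, 0], [-0.0039, 0.0012, 0, 0, 0, -0.07, 0], [-0.0038, 0.0016, 0, 0, 0, -0.07, 0], [-0.0037, 0.0017, 0, 0, 0, -0.07, 0], [-0.0035, 0.0022, 0, 0, 0, -0.07, 0], [-0.0035, 0.0022, 0, 0, 0, -0.07, 0], [-0.0032, 0.0026, 0, 0, 0, -0.07, 0], [-0.0031, 0.0027, 0, 0, 0, -0.07, 0]])

```text
t: 16.75
eef_pos: [0.495, -0.0987, 0.0962]
tool_rot: [0.001, 0.378, 0.926, 0.0]
contact_force: [-0.2, 0.4, -0.3]
gripper_width: -0.0
grasp_force: 0.1
```

jog_arm(deltas=[[-0.0028, 0.003, 0, 0, 0, -0.07, 0], [-0.0027, 0.0031, 0, 0, 0, -0.07, 0], [-0.0023, 0.0034, 0, 0, 0, -0.07, 0], [-0.0023, 0.0034, 0, 0, 0, -0.07, 0], [-0.0018, 0.0037, 0, 0, 0, -0.07, 0], [-0.0018, 0.0037, 0, 0, 0, -0.07, 0], [-0.0013, 0.0039, 0, 0, 0, -0.07, 0], [-0.0012, 0.0039, 0, 0, 0, -0.07, 0], [-0.0007, 0.004, 0, 0, 0, -0.07, 0], [-0.0007, 0.0041, 0, 0, 0, -0.07, 0]])

```text
t: 17.75
eef_pos: [0.4772, -0.0623, 0.0961]
tool_rot: [0.0, 0.673, 0.74, 0.0]
contact_force: [-0.1, 0.1, 1.3]
gripper_width: -0.001
grasp_force: 0.3
```

```bash
python3 - <<'E'
from h import *
o=bot.get_obs(); t=o["tool_rot"]; p=o["eef_pos"]; print(p,o["contact_force"],np.degrees(2*np.arctan2(t[2],t[1])),np.degrees(np.arctan2(p[1]+.055,p[0]-.535))%360,np.hypot(p[1]+.055,p[0]-.535))
c=snap(); m=cv2.inRange(c["hsv"],(160,120,80),(179,255,255)); k=np.zeros_like(m);k[180:270,240:350]=255
b=blob(m&k); s=ray(c,b,.116); print("seal",s.mean(0),len(b),np.degrees(np.arctan2(s[:,1].mean()+.0555,s[:,0].mean()-.5345)))
E
```

```text
[ 0.47721397 -0.062295    0.09613682] [-0.14874949  0.09337543  1.30232656] 95.44824195141068 187.1950495981238 0.0582446743024366Traceback (most recent call last):
  File "<stdin>", line 4, in <module>
  File "h.py", line 17, in blob
    return max(cs,key=cv2.contourArea)[:,0,:]
           ~~~^^^^^^^^^^^^^^^^^^^^^^^^
ValueError: max() iterable argument is empty
```

jog_arm(deltas=[[-0.0002, 0.0041, 0, 0, 0, -0.07, 0], [-0.0001, 0.0041, 0, 0, 0, -0.07, 0], [0.0004, 0.0041, 0, 0, 0, -0.07, 0], [0.0005, 0.0041, 0, 0, 0, -0.07, 0], [0.0005, 0.002, 0, 0, 0, -0.035, 0], [0.0005, 0.002, 0, 0, 0, -0.035, 0], [0.0005, 0.002, 0, 0, 0, -0.035, 0], [0.0003, 0.001, 0, 0, 0, -0.017, 0], [0, 0, 0, 0, 0, 0, 0], [0, 0, 0, 0, 0, 0, 0]])

```text
t: 18.8
eef_pos: [0.4797, -0.0391, 0.0959]
tool_rot: [0.0, 0.806, 0.592, 0.0]
contact_force: [1.5, 1.0, -0.3]
gripper_width: -0.005
grasp_force: 0.0
```

jog_arm(deltas=[[0, 0, 0.02, 0, 0, 0, 0], [0, 0, 0.03, 0, 0, 0, 0], [-0.01, -0.04, 0, 0, 0, 0, 0], [0, -0.048, 0, 0, 0, 0, 0], [0, -0.048, 0, 0, 0, 0, 0], [0, -0.048, 0, 0, 0, 0, 0], [0, -0.048, 0, 0, 0, 0, 0], [0, 0, 0, 0, 0, 0, 0]])

```text
t: 19.6
eef_pos: [0.4679, -0.2792, 0.1457]
tool_rot: [0.002, 0.809, 0.588, -0.001]
contact_force: [-0.4, 0.8, -0.7]
gripper_width: 0.003
grasp_force: 0.0
```

```bash
python3 - <<'E'
from h import *
c=snap("top"); cv2.imwrite("pics/t8.png",cv2.resize(c["img"][160:300,210:390,::-1],(720,560),interpolation=cv2.INTER_CUBIC))
print("jar",jar(c,(245,175,345,275)))
print(bot.get_obs()["eef_pos"])
E
```

```text
jar (array([ 0.53631433, -0.05193325]), 57.9812126159668, np.float64(-0.690180678565335), array([ 0.56765065, -0.05231075]), np.float64(31.338593385800362))
[ 0.46844047 -0.27511124  0.14549178]
```

View pics/t8.png

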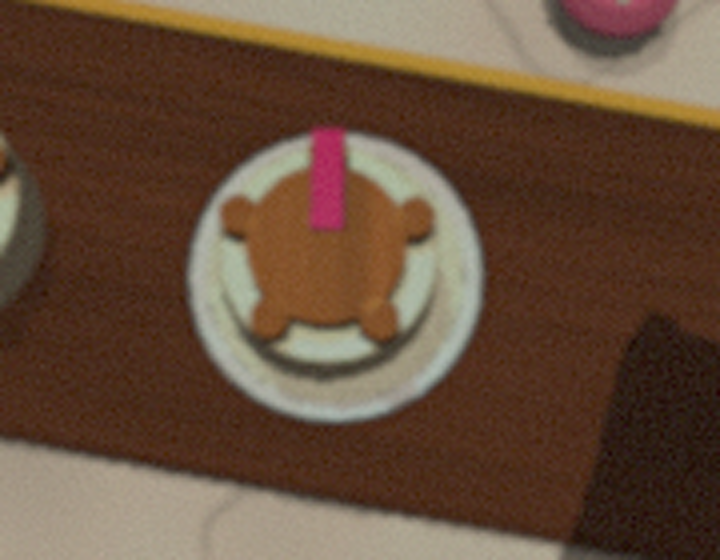

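The jar is within 3 mm of the centre and upright, with the seal pointing up in the picture at (328,180). Its heading is −0.7° against the −9.7° target, so I push about 9° more.

jog_arm(deltas=[[0, 0.045, 0, 0, 0, 0, 0], [0, 0.046, 0, 0, 0, 0, 0], [0.002, 0.046, 0, 0, 0, 0, 0], [0.003, 0.046, 0, 0, 0, 0, 0], [0.003, 0.0433, 0, 0, 0, 0, 0], [0, 0, 0, 0, 0, 0, 0], [0, 0, -0.02, 0, 0, 0, 0], [0, 0, -0.02, 0, 0, 0, 0], [0, 0, -0.01, 0, 0, 0, 0], [0, 0, 0, 0, 0, 0, 0]])

```text
t: 20.65
eef_pos: [0.4762, -0.0444, 0.0945]
tool_rot: [-0.001, 0.806, 0.592, -0.001]
contact_force: [-1.0, -0.1, 0.5]
gripper_width: 0.0
grasp_force: 0.0
```

```bash
python3 - <<'E'
from h import *
o=bot.get_obs(); p=o["eef_pos"]; print(p,o["contact_force"],np.degrees(np.arctan2(p[1]+.055,p[0]-.535))%360)
E
```

```text
[ 0.47615767 -0.04441903  0.09454948] [-0.95575531 -0.11103839  0.48248667] 169.8060692234253
```

jog_arm(deltas=[[0.0008, 0.003, 0, 0, 0, -0.02, 0], [0.001, 0.003, 0, 0, 0, -0.02, 0], [0.001, 0.003, 0, 0, 0, -0.02, 0], [0.001, 0.002, 0, 0, 0, -0.02, 0], [0.0008, 0.0018, 0, 0, 0, -0.02, 0], [0.0005, 0.001, 0, 0, 0, -0.02, 0], [0, 0, 0, 0, 0, 0, 0], [0, 0, 0, 0, 0, 0, 0]])

```text
t: 21.45
eef_pos: [0.4825, -0.031, 0.0957]
tool_rot: [0.0, 0.84, 0.543, -0.0]
contact_force: [-0.5, -0.3, -0.8]
gripper_width: 0.0
grasp_force: 0.0
```

jog_arm(deltas=[[0, 0, 0.02, 0, 0, 0, 0], [0, 0, 0.03, 0, 0, 0, 0], [-0.01, -0.04, 0, 0, 0, 0, 0], [0, -0.048, 0, 0, 0, 0, 0], [0, -0.048, 0, 0, 0, 0, 0], [0, -0.048, 0, 0, 0, 0, 0], [0, -0.048, 0, 0, 0, 0, 0], [0, 0, 0, 0, 0, 0, 0], [0, 0, 0, 0, 0, 0, 0]])

```text
t: 22.35
eef_pos: [0.472, -0.2641, 0.1454]
tool_rot: [-0.0, 0.841, 0.541, -0.0]
contact_force: [0.5, 0.9, 0.0]
gripper_width: -0.001
grasp_force: 0.0
```

```bash
python3 - <<'E'
from h import *
c=snap("top"); print("jar",jar(c,(245,175,345,275)))
E
```

```text
jar (array([ 0.53680109, -0.05223967]), 57.9924430847168, np.float64(-8.738549741756808), array([ 0.56812647, -0.0570547 ]), np.float64(31.69328178611997))
```

Heading is −8.7° against a target of −9.7°, and the jar is about 2 mm off centre. I'm handing in.

```bash
python3 -c "
from station import bot
print(bot.hand_in())"
```

```text
the job is handed in; nothing more can be done
None
```

I slid the pink-labelled jar onto the turntable and turned it to face the customers, then handed the job in; my last camera measurement put it about 2 mm off centre, with its label within about 1° of straight out, but the hand-in returned no verdict.

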